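# Set the board frame and hold its spring jaw open

### The job

Set up the board frame for the next board: wind its handwheel, not the jaw itself, until the index blade of the left jaw stands exactly at the left pointer, with the right jaw still shut. Then draw the spring-loaded right jaw back by its upright handle until its blade stands exactly at the right pointer, and keep it there: finish while still holding the handle, so that I can put the board in. Leave the pointers and the other things on the bench where they are.

Things in the scene. Friction and masses are not known exactly. Their poses are not given: they have to be found in the camera images.
- board_frame: Fixed grey metal frame for clamping boards. Origin on the bench under its guideway; own y along the guideway to the left, x away from the robot. Base x -82..58, y -145..165 mm, 14 mm high. Two dark steel jaws (98 x 26 mm, top 44 mm up) slide along y, grooved faces towards each other; end blocks up to 47 mm, wheel bush 51 mm; bar along the front edge with two pointers (tops 35 mm up).
- handwheel (a joint): Turn of the handwheel, rad, 0 at the start; it grows clockwise seen from above, range -0.2 to 4.8. Pinion and rack move the left jaw 10 mm to the right (frame's -y) per rad of clockwise turn. It stays where it is left (friction 0.15 N m). The toothed rack, 33 mm above the bench, sticks out to the left of the frame (to frame y 228 mm at the start).
- handwheel_grip (a point): Point on the vertical axis of the handwheel, at half height of its rim, 75 mm above the bench. Black disc wheel with a fluted rim, 56 mm in diameter, rim 67 to 83 mm above the bench, at the left end of the frame (frame x 0, y 130 mm). Below the rim there is room for fingertips down to 51 mm above the bench. Turns with the wheel.
- left_jaw_index (a point): Tip of the left jaw's index blade (dark, 3 mm wide, pointing at the robot over the steel rule), 20 mm above the bench. At the right mark when it has the same frame y as left_pointer_tip.
- left_pointer_tip (a point): Tip of the left pointer, a small aluminium slider with a thumbscrew, clamped to the bar at the front of the frame; where it is clamped varies. At the start it is 18 to 34 mm to the right of the left jaw's blade.
- spring_jaw (a joint): How far the right jaw is drawn back, m: 0 shut (against its stop), grows to the right (frame's -y) up to 0.045. A pair of springs pulls it shut again: about 6 N at 0, plus 0.15 N per mm.
- right_jaw_handle (a point): Point in the middle of the right jaw's handle, 68 mm above the bench: an upright black bar standing on the jaw, 46 mm along the frame's x, 12 mm thick along the frame's y, from 44 to 82 mm above the bench. It moves with the jaw. Room for fingertips on both sides down to 47 mm above the bench.
- right_jaw_index (a point): Tip of the right jaw's index blade (like the left one), 20 mm above the bench. At the right mark when it has the same frame y as right_pointer_tip.
- right_pointer_tip (a point): Tip of the right pointer, like the left one; where it is clamped varies. At the start it is 24 to 38 mm to the right of the right jaw's blade.
- daughter_board: Bystander: small loose circuit board 30 x 62 x 8 mm lying behind the frame. Origin under its middle.
- tweezers_loose: Bystander: tweezers with green grip 16 x 118 x 9 mm lying behind the frame. Origin under the middle.
- slim_driver: Bystander: thin dark screwdriver 13 x 124 x 13 mm lying between the frame and the bench's front edge. Origin under the middle.
- swab_dish: Bystander: small light dish 54 mm in diameter, 18 mm high, far behind the frame. Origin under the middle.
- dropper_bottle: Bystander: brown dropper bottle 33 mm in diameter, 102 mm high, far behind the frame. Origin under the middle.
- microscope_eyepieces (a point): Obstacle, fixed: the eyepieces of the microscope, the point of its head nearest to the robot, 385 mm above the bench. The head reaches from here 220 mm farther away from the robot (x), 80 mm to either side (y), and from 160 to 420 mm above the bench: pass in front of it, close to the robot, not through it.

How it is judged:
On the way:
1. the left jaw's blade is wound to its pointer within 2.5 mm, the wheel at rest, with the right jaw still shut (y of left_jaw_index in the frame of left_pointer_tip between -0.0025 and 0.0025 m and velocity of joint handwheel between -0.1 and 0.1 rad/s and value of joint spring_jaw below 0.005 m), for 0.3 s.
At the end, for the whole second after the job is handed in: The left jaw's blade stands within 2.5 mm of the left pointer and the right jaw's blade within 3 mm of the right pointer, both measured along the frame; the right jaw is at rest (under 10 mm/s) and the gripper's fingers hold it against its springs (contact over 5 N) through the last second (y of left_jaw_index in the frame of left_pointer_tip between -0.0025 and 0.0025 m and y of right_jaw_index in the frame of right_pointer_tip between -0.003 and 0.003 m and velocity of joint spring_jaw between -0.01 and 0.01 m/s and contact force between the fingers and spring_jaw above 5 N); the arm keeps its last pose, push and grip.
It fails at once if the left jaw is pushed or pulled directly (over 3 N) instead of being wound (contact force between any of the arm, the fingers and left_jaw above 3 N).
It fails at once if a pointer is shifted by more than 2 mm (distance of any of left_pointer_tip, right_pointer_tip from where it was at the start of the episode above 0.002 m).
It fails at once if a bystander is moved by more than 20 mm (distance of any of daughter_board, tweezers_loose, slim_driver, swab_dish, dropper_bottle from where it was at the start of the episode above 0.02 m).
It also fails if it takes over 67 s, if anything falls off the work surface, if the arm or the gripper's body presses on something with over 40 N, if the wrist force passes 120 N, or if a joint passes its speed limit or range.

### The arm

A 6-joint arm with a two-finger parallel gripper is mounted at the origin on a cart in front of the work surface, level with it; the furniture and walls round the work are solid. World frame = base frame: x ahead of the robot, y to its left, z up, the work surface at z = 0. Lengths are in m, angles in rad, forces in N, time in s.
With the tool pointing down it reaches from about 0.25 to 0.775 m from the base axis. Payload 4 kg.
Tool frame: the origin (TCP) lies midway between the tips of the shut fingers; the grasp point (between the pads) lies 19 mm behind it (robot.tcp_to_grasp is the z of the grasp point in the tool frame, in m); z points along the fingers, y is the line along which they close (so a half turn about z gives the same grasp; the last joint's range is limited). The gripper opens to 94 mm and grips with 3 to 60 N. Pads are 16 mm wide; open, the fingers measure 119 mm over their backs; the gripper's body (75 mm by 177 mm) begins 78 mm behind the grasp point.
Start: joints at [1.024, 0.087, 1.371, -0, 1.684, -0.103], TCP at [0.236, 0.497, 0.206] pointing down, gripper open.
Joint ranges: [-3.1, 3.1], [-0.76, 2.03], [0.27, 2.55], [-1.08, 4.22], [0.17, 2.65], [-2.57, 2.57]. Speed limits (rad/s): [2.79, 2.79, 3.14, 3.14, 3.14, 3.14].

### API

Orientations are given as [roll, pitch, yaw] about the fixed x, y, z axes, in that order (R = Rz(yaw) Ry(pitch) Rx(roll)).
In Python, from bench import robot gives the robot as it stands. The module is installed in compiled form; this text tells all that it offers.
- The arm moves only by the tool move_arm, never from a script. Its argument "motion" is one flat list of numbers, 7 for each row, row after row: the turn, a rotation vector about the tool's x, y, z in units of 45 degrees (1.0 is 45 degrees), then the shift along the tool's x, y, z in units of 100 mm (1.0 is 100 mm), then the opening, from 0 (shut) to 1 (fully open). A call has 1 to 12 rows; each row shifts and turns the commanded pose from where the row before left it, along the tool's axes as they then stand; what a row does not reach is not made up. A row lasts 1/12 s, in which the tool goes at most 41.7 mm and 7.16 degrees, less where a joint would pass 70% of its speed; a pose out of reach is approached as far as the arm can. A call with a number of a shift or a turn outside -1 to 1 is refused whole. A call with a gripper value outside its range is refused whole. The fingers move at their own pace and stop on an object; the grip force is fixed at half the most. Time passes only in rows, so rows that do not move let the fingers close. It gives the time, the measured TCP pose, the force, the opening and the grip force at its end, in the units of the state.
- robot.get_obs(): the state, without advancing time (a new reading comes with each control period).
- robot.snapshot(name): name is "scene" or "top"; returns the picture (420x560x3 uint8, red, green, blue); there is no depth.
- robot.get_calibration(name): a dict with "fx", "fy", "cx", "cy" (pixels), "R" (3x3) and "t" (3): a world point X has camera coordinates R X + t. Camera axes: x right, y down, z forward; pixel columns grow to the right and rows downward; lengths in m; the calibration is good to about 2 mm. A picture is of the moment at which its call begins. get_calibration takes no time and is no camera call.
- robot.close_job(): hands the job in; it is judged then, once.
The state is a dict: "time": time; "joint_positions": joint angles; "qvel": joint speeds; "joint_torque": joint torques, N m; "tool_pos": TCP position; "ee_rot": TCP orientation; "wrist_force": force on the tool from outside, world axes, zero at the start; "wrist_torque": the same for the moment, N m; "width": finger opening in m; "finger_force": force on a finger pad.
Only numpy, scipy, OpenCV 4.12 (cv2) and the standard library are available. Lean on these libraries where they do the work, as an engineer would, in place of code of your own. Each camera call takes 0.05 s, during which the arm holds its last target. There are 200 camera calls.

## Working session

There is one attempt and no reset: what is moved stays moved. The work goes in short steps, Python scripts to look and compute and a tool call to move; the robot and the scene stay as the last step left them, time stands still between calls to the robot, and variables do not carry over. Pictures are saved under pics/ and viewed, at most 10 in all, crops included, and the job is handed in when it is done.

Besides the shell and the picture viewer there is one more tool, called by a JSON object that holds its "fn" and its "kwargs", one argument or row to a line. move_arm: Moves the arm, as the interface text tells. Shifts and turns lie within -1 to 1; 1 stands for 100 mm of shift or 45 degrees of turn. Its arguments: {"type":"object","properties":{"motion":{"type":"array","items":{"type":"number"}}},"required":["motion"]}

```bash
mkdir -p pics; python3 - <<'E'
from bench import robot
import cv2,numpy as np
print(robot.get_obs()); print(robot.tcp_to_grasp)
for n in("scene","top"):
    im=robot.snapshot(n); cv2.imwrite(f"pics/{n}0.png",im[:,:,::-1]); c=robot.get_calibration(n); print(n,c)
    cv2.imwrite(f"pics/{n}0b.png",cv2.resize(im[:,:,::-1],(800,600),interpolation=cv2.INTER_CUBIC))
E
```

```text
{'time': 0.0, 'joint_positions': array([ 1.02389155e+00,  8.79580492e-02,  1.37221534e+00, -2.62022158e-05,
        1.68356598e+00, -1.03098759e-01]), 'qvel': array([1.88108295e-03, 1.09547551e-03, 6.96209348e-04, 6.78485472e-04,
       8.92145856e-04, 8.23944877e-05]), 'joint_torque': array([ 1.60624266e-03, -3.40192688e+01, -3.02424431e+01,  7.17743835e-02,
        3.32570518e-02, -1.80751240e-04]), 'tool_pos': array([0.23589551, 0.49626045, 0.20432223]), 'ee_rot': array([-3.13945466e+00, -1.95027513e-04,  2.69778351e+00]), 'wrist_force': array([0.05289711, 0.00211484, 0.18839546]), 'wrist_torque': array([-0.0096658 , -0.05466073,  0.03000746]), 'finger_force': 0.0, 'width': 0.09380273718458179}
-0.0188
scene {'fx': 422.68546849240386, 'fy': 422.68546849240386, 'cx': 275.66985314299376, 'cy': 205.03212516570036, 'R': array([[-0.83559524, -0.5492434 , -0.01059616],
       [-0.40169079,  0.62404538, -0.6702327 ],
       [ 0.37473337, -0.55578688, -0.74207536]]), 't': array([0.58849487, 0.29216495, 1.05721754])}
top {'fx': 440.2804952841585, 'fy': 440.2804952841585, 'cx': 281.3793984981095, 'cy': 211.35874378169004, 'R': array([[-0.0943541 , -0.99553132,  0.00383208],
       [-0.9666516 ,  0.09069506, -0.23949759],
       [ 0.2380798 , -0.02630187, -0.9708894 ]]), 't': array([0.21786189, 0.6000889 , 1.04337087])}
```

View pics/scene0b.png

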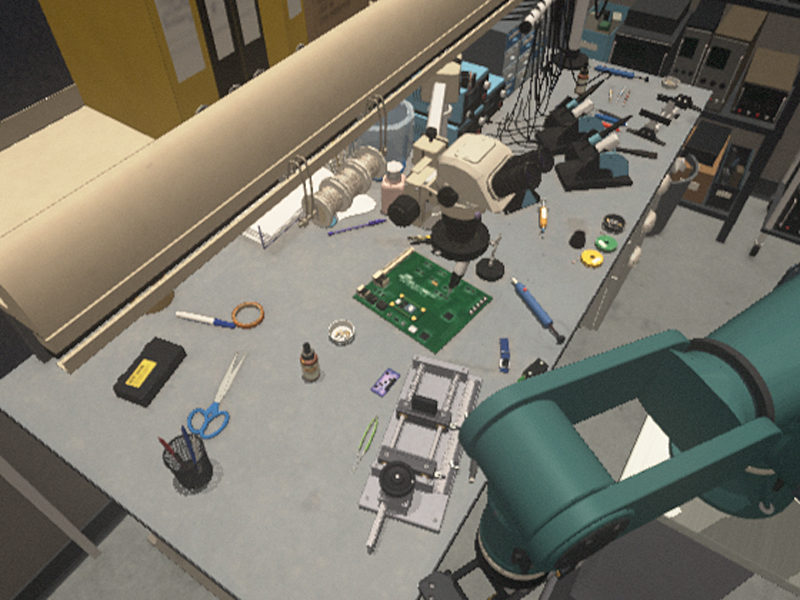

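View pics/top0b.png

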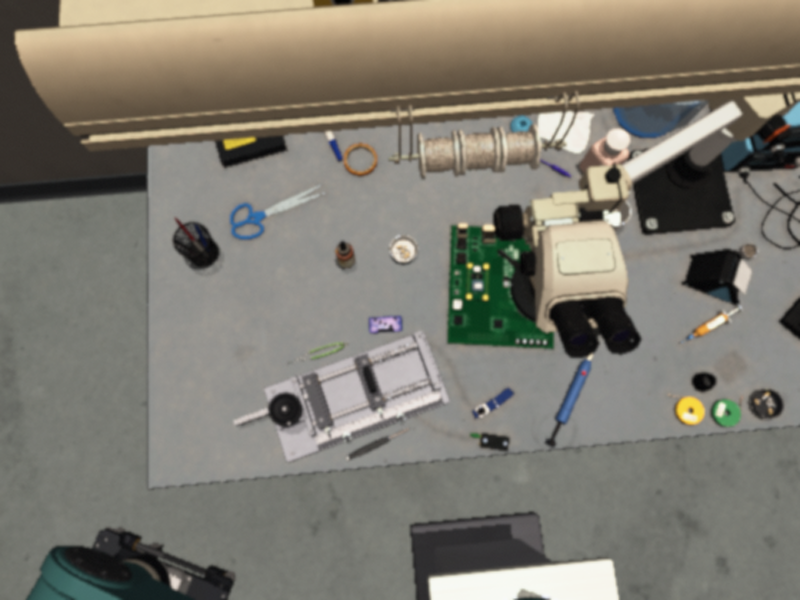

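The top view shows the frame with its wheel at about (285,410), the right jaw handle at about (370,378), and the front bar below them. The frame is yawed about 17°. I'll enlarge that area next.

```bash
python3 - <<'E'
import cv2
a=cv2.imread("pics/top0.png")[225:325,160:320]; cv2.imwrite("pics/topc.png",cv2.resize(a,None,fx=5,fy=5,interpolation=cv2.INTER_CUBIC))
a=cv2.imread("pics/scene0.png")[240:390,240:350]; cv2.imwrite("pics/scenec.png",cv2.resize(a,None,fx=4,fy=4,interpolation=cv2.INTER_CUBIC))
E
```

```text
(no output)
```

View pics/topc.png

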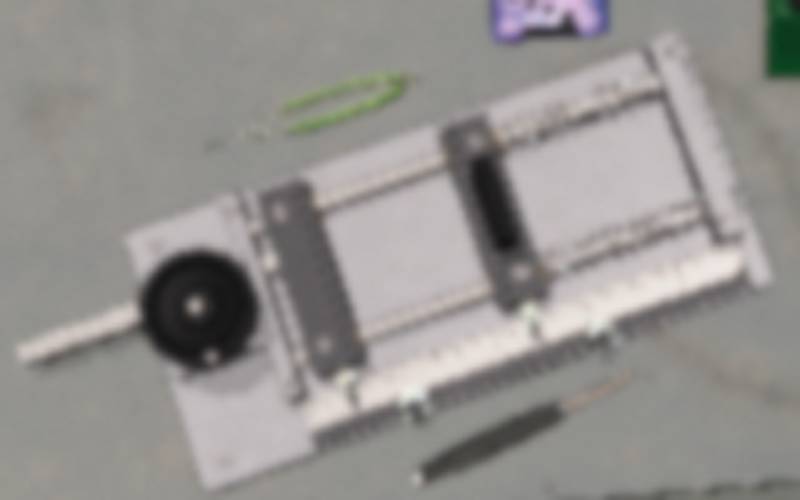

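View pics/scenec.png

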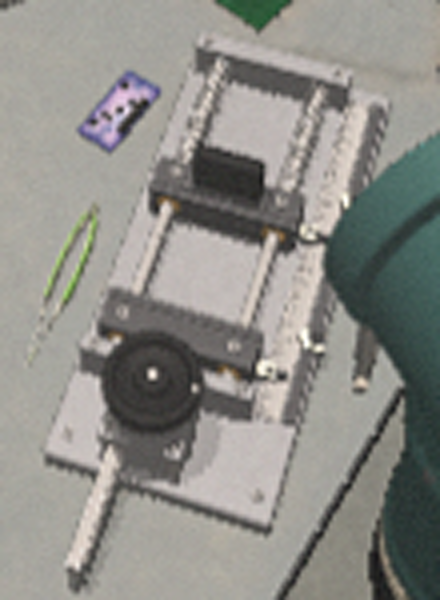

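Top crop: wheel hub (197,305), left blade about (347,380), left pointer about (413,400), right blade about (532,318), right pointer about (602,330). The base corners are (128,238), (212,490), (665,35) and (770,283). I'll fit the frame pose from both views and rectify the images.

```bash
cat > h.py <<'E'
import cv2,numpy as np
from scipy.optimize import least_squares
from bench import robot
C={n:robot.get_calibration(n) for n in("scene","top")}
def proj(n,X):
    c=C[n]; p=np.atleast_2d(X)@c["R"].T+c["t"]; return np.c_[c["fx"]*p[:,0]/p[:,2]+c["cx"],c["fy"]*p[:,1]/p[:,2]+c["cy"]]
def F(q,P): # frame->world
    P=np.atleast_2d(P).astype(float); a=q[2]; R=np.array([[np.cos(a),-np.sin(a),0],[np.sin(a),np.cos(a),0],[0,0,1]]); return P@R.T+np.array([q[0],q[1],0])
def tri(pt,ps):
    f=lambda X:np.r_[proj("top",X)[0]-pt,proj("scene",X)[0]-ps]; r=least_squares(f,[.4,.3,.05]); return r.x,r.fun
def avg(n,k=6): return np.mean([robot.snapshot(n).astype(float) for _ in range(k)],0)[:,:,::-1]
def rect(n,im,q,z,x0,x1,y0,y1,s): # image: rows from x1 down to x0, cols from y1 (left) to y0 ; s px per mm
    W=int((y1-y0)*s);H=int((x1-x0)*s); v,u=np.mgrid[:H,:W]
    P=np.c_[(x1-(v+.5)/s).ravel(),(y1-(u+.5)/s).ravel(),np.full(u.size,z)]/1000
    m=proj(n,F(q,P)).reshape(H,W,2).astype(np.float32)
    return cv2.remap(im.astype(np.float32),m[...,0],m[...,1],cv2.INTER_CUBIC)
E
python3 - <<'E'
from h import *
T=lambda u,v:np.array([160+(u+.5)/5-.5,225+(v+.5)/5-.5])
S=lambda u,v:np.array([240+(u+.5)/4-.5,240+(v+.5)/4-.5])
P=np.array([[58,165,14],[-82,165,14],[58,-145,14],[-82,-145,14],[0,130,83]])/1000
t=np.array([T(128,238),T(212,490),T(665,35),T(770,283),T(197,305)])
s=np.array([S(45,455),S(268,528)]); 
f=lambda q:np.r_[(proj("top",F(q,P))-t).ravel(),(proj("scene",F(q,P[:2]))-s).ravel()]
r=least_squares(f,[.4,.3,.3]);print(r.x,r.fun.round(2)); np.save("q.npy",r.x)
for n,a,b in(("wheel",T(197,305),S(152,374)),("handle",T(497,203),S(229,174)),("Lblade",T(347,382),S(275,372)),("Lptr",T(413,398),S(312,345))):
    X,e=tri(a,b); d=X[:2]-r.x[:2]; c,s_=np.cos(r.x[2]),np.sin(r.x[2]); print(n,X.round(4),e.round(1),"frame",(c*d[0]+s_*d[1]).round(4),(-s_*d[0]+c*d[1]).round(4))
for n in("top","scene"):
    im=avg(n); np.save(n+"0.npy",im)
    R=rect(n,im,r.x,.020,-95,-35,-70,125,4); 
    for y in range(-60,125,10): cv2.line(R,(int((125-y)*4),0),(int((125-y)*4),12 if y%50 else 25),(0,0,255),1)
    if n=="top":A=R
cv2.imwrite("pics/rect.png",np.clip(np.vstack([A,R]),0,255))
E
```

```text
[0.48337046 0.25158475 0.26468903] [-1.82 -0.52 -1.79  1.48  2.85 -1.25  1.37 -0.85 -0.53  0.55 -0.77 -0.1
  0.9   0.05]
wheel [0.4507 0.3757 0.0835] [-0.  -0.1  0.1  0. ] frame 0.001 0.1283
handle [0.4888 0.2287 0.0615] [-0.  -0.1  0.1  0. ] frame -0.0007 -0.0235
Lblade [0.4077 0.3118 0.0239] [ 0.4  1.1 -1.1 -0.3] frame -0.0572 0.0779
Lptr [0.3982 0.2803 0.0156] [ 0.2  0.6 -0.6 -0.2] frame -0.0747 0.05[ WARN:0@27.389] global loadsave.cpp:1063 imwrite_ Unsupported depth image for selected encoder is fallbacked to CV_8U.
```

View pics/rect.png

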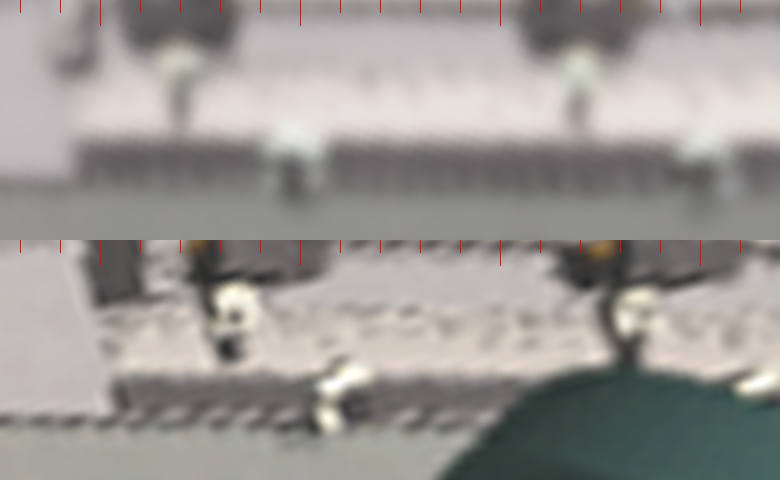

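The rectified top view shows the left blade at y≈80.0 with its pointer at ≈51, and the right blade at y≈-19.2 with its pointer at ≈-50.7 mm. So I need about 29 mm (2.9 rad) of winding and about 31 mm of drawing back. I'll move over the wheel.

{"fn": "move_arm", "kwargs": {
  "motion": [0, 0, 0, -0.273, -0.019, 0.05, 1, 0, 0, 0, -0.273, -0.019, 0.05, 1, 0, 0, 0, -0.273, -0.019, 0.05, 1, 0, 0, 0, -0.273, -0.019, 0.05, 1, 0, 0, 0, -0.273, -0.019, 0.05, 1, 0, 0, 0, -0.273, -0.019, 0.05, 1, 0, 0, 0, -0.273, -0.019, 0.05, 1, 0, 0, 0, -0.273, -0.019, 0.05, 1, 0, 0, 0, -0.273, -0.019, 0.05, 1, 0, 0, -0.15, 0, 0, 0, 1, 0, 0, -0.15, 0, 0, 0, 1, 0, 0, -0.15, 0, 0, 0, 1]
}}

```text
time: 1.7
tool_pos: [0.4513, 0.3752, 0.1601]
ee_rot: [-3.141, -0.0, 3.056]
wrist_force: [-0.4, -0.5, 0.0]
width: 0.0945
finger_force: 0.0
```

{"fn": "move_arm", "kwargs": {
  "motion": [0, 0, -0.15, 0, 0, 0, 1, 0, 0, -0.15, 0, 0, 0, 1, 0, 0, -0.15, 0, 0, 0, 1, 0, 0, -0.15, 0, 0, 0, 1, 0, 0, -0.15, 0, 0, 0, 1, 0, 0, -0.15, 0, 0, 0, 1, 0, 0, -0.15, 0, 0, 0, 1, 0, 0, 0, 0, 0, 0, 1, 0, 0, 0, 0, 0, 0, 1]
}}

```text
time: 2.45
tool_pos: [0.4507, 0.3758, 0.1605]
ee_rot: [3.142, 0.0, -2.41]
wrist_force: [-0.3, -0.3, 1.3]
width: 0.0938
finger_force: 0.0
```

```bash
python3 - <<'E'
from h import *
o=robot.get_obs(); print(o["time"],o["tool_pos"],o["ee_rot"],o["joint_positions"],o["wrist_force"])
for n,z in(("top",.385),): # eyepieces from pics
    from scipy.optimize import least_squares as L
    for u,v in((570,345),(630,345)): print(L(lambda p:(proj(n,[p[0],p[1],z])[0]-[u*.7,v*.7]),[.5,0]).x)
a=o["ee_rot"][2]; d=np.array([.4507,.3757])-o["tool_pos"][:2]
print("tool shift",d@[np.cos(a),np.sin(a)],d@[np.sin(a),-np.cos(a)])
A=avg("top",3)[190:330,130:290]; B=avg("scene",3)[240:380,200:360]
cv2.imwrite("pics/w1.png",np.clip(cv2.resize(np.hstack([A,B]),None,fx=2.5,fy=2.5,interpolation=cv2.INTER_CUBIC),0,255).astype(np.uint8))
E
```

```text
2.45 [0.45071037 0.37582427 0.16050266] [ 3.14151883e+00  8.57108680e-05 -2.41028398e+00] [ 5.98393042e-01  1.81505189e-01  1.35416741e+00  8.45860346e-05
  1.60584488e+00 -1.70370899e+00] [-0.30470979 -0.25343611  1.27696779]
[ 0.46688896 -0.0336756 ]
[ 0.45989366 -0.10801457]
tool shift 9.071705839944096e-05 -8.556933064227877e-05
```

View pics/w1.png

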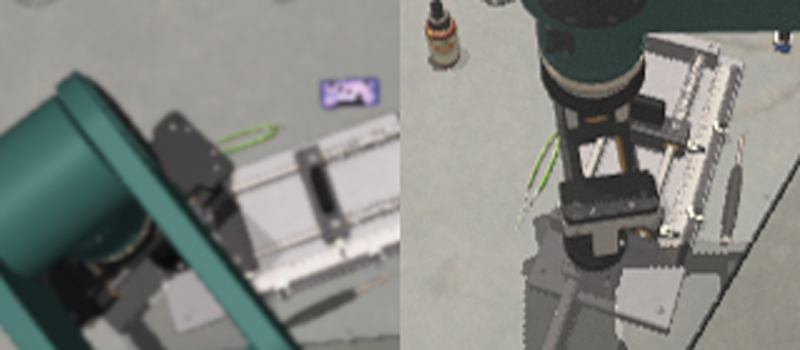

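The gripper hangs over the wheel, with the wheel hidden below it in the right-hand picture. Next I descend and grip.

{"fn": "move_arm", "kwargs": {
  "motion": [0, 0, 0, 0, 0, 0.15, 1, 0, 0, 0, 0, 0, 0.15, 1, 0, 0, 0, 0, 0, 0.15, 1, 0, 0, 0, 0, 0, 0.15, 1, 0, 0, 0, 0, 0, 0.15, 1, 0, 0, 0, 0, 0, 0.15, 1, 0, 0, 0, 0, 0, 0.13, 1, 0, 0, 0, 0, 0, 0, 1, 0, 0, 0, 0, 0, 0, 1]
}}

```text
time: 3.5
tool_pos: [0.4503, 0.3755, 0.0567]
ee_rot: [3.141, -0.002, -2.408]
wrist_force: [-0.2, -0.3, 0.6]
width: 0.0936
finger_force: 0.0
```

{"fn": "move_arm", "kwargs": {
  "motion": [0, 0, 0, 0, 0, 0, 0.6, 0, 0, 0, 0, 0, 0, 0.5, 0, 0, 0, 0, 0, 0, 0.4, 0, 0, 0, 0, 0, 0, 0.4, 0, 0, 0, 0, 0, 0, 0.4, 0, 0, 0, 0, 0, 0, 0.4]
}}

```text
time: 4.0
tool_pos: [0.4509, 0.3759, 0.0579]
ee_rot: [-3.142, 0.001, -2.407]
wrist_force: [-0.1, -1.0, 0.4]
width: 0.0571
finger_force: 0.0
```

{"fn": "move_arm", "kwargs": {
  "motion": [0, 0, 0, 0, 0, 0, 0, 0, 0, 0, 0, 0, 0, 0, 0, 0, 0, 0, 0, 0, 0, 0, 0, 0, 0, 0, 0, 0]
}}

```text
time: 4.33
tool_pos: [0.4504, 0.3764, 0.0578]
ee_rot: [3.14, 0.001, -2.407]
wrist_force: [-2.3, 3.0, 1.6]
width: 0.0555
finger_force: 30.0
```

{"fn": "move_arm", "kwargs": {
  "motion": [0, 0, 0.05, 0, 0, 0, 0, 0, 0, 0.1, 0, 0, 0, 0, 0, 0, 0.1, 0, 0, 0, 0, 0, 0, 0.1, 0, 0, 0, 0, 0, 0, 0.1, 0, 0, 0, 0]
}}

```text
time: 4.75
tool_pos: [0.4504, 0.3765, 0.0578]
ee_rot: [3.14, 0.0, -2.764]
wrist_force: [-1.8, 3.4, 2.3]
width: 0.0553
finger_force: 30.0
```

{"fn": "move_arm", "kwargs": {
  "motion": [0, 0, 0.13, 0, 0, 0, 0, 0, 0, 0.13, 0, 0, 0, 0, 0, 0, 0.13, 0, 0, 0, 0, 0, 0, 0.13, 0, 0, 0, 0, 0, 0, 0.13, 0, 0, 0, 0, 0, 0, 0.13, 0, 0, 0, 0, 0, 0, 0.13, 0, 0, 0, 0, 0, 0, 0.13, 0, 0, 0, 0, 0, 0, 0.13, 0, 0, 0, 0, 0, 0, 0.13, 0, 0, 0, 0, 0, 0, 0.13, 0, 0, 0, 0, 0, 0, 0.13, 0, 0, 0, 0]
}}

```text
time: 5.75
tool_pos: [0.4505, 0.3769, 0.0579]
ee_rot: [3.14, -0.002, 2.293]
wrist_force: [-1.7, 3.4, 1.1]
width: 0.0556
finger_force: 30.0
```

{"fn": "move_arm", "kwargs": {
  "motion": [0, 0, 0.13, 0, 0, 0, 0, 0, 0, 0.13, 0, 0, 0, 0, 0, 0, 0.13, 0, 0, 0, 0, 0, 0, 0.13, 0, 0, 0, 0, 0, 0, 0.13, 0, 0, 0, 0, 0, 0, 0.13, 0, 0, 0, 0, 0, 0, 0.13, 0, 0, 0, 0, 0, 0, 0.13, 0, 0, 0, 0, 0, 0, 0.13, 0, 0, 0, 0, 0, 0, 0.1, 0, 0, 0, 0, 0, 0, 0.1, 0, 0, 0, 0, 0, 0, 0, 0, 0, 0, 0]
}}

```text
time: 6.75
tool_pos: [0.4509, 0.3769, 0.0578]
ee_rot: [3.142, -0.002, 1.22]
wrist_force: [-1.6, 4.3, -0.3]
width: 0.0552
finger_force: 30.0
```

```bash
python3 - <<'E'
from h import *
o=robot.get_obs(); print(o["time"],o["tool_pos"],o["ee_rot"],o["joint_positions"],o["wrist_force"],o["width"])
q=np.load("q.npy"); L=[]
for n in("top","scene"):
    im=avg(n); np.save(n+"1.npy",im)
    R=rect(n,im,q,.020,-95,-35,-70,125,4)
    for y in range(-60,125,10): cv2.line(R,(int((125-y)*4),0),(int((125-y)*4),12 if y%50 else 25),(0,0,255),1)
    L.append(R)
cv2.imwrite("pics/rect1.png",np.clip(np.vstack(L),0,255).astype(np.uint8))
E
```

```text
6.75 [0.4508826  0.37692263 0.05784883] [ 3.14156200e+00 -2.45721700e-03  1.22022244e+00] [5.98986991e-01 2.41143130e-01 1.49192633e+00 1.42445502e-03
 1.40650741e+00 9.49329361e-01] [-1.56895368  4.25470145 -0.28041808] 0.05520919356676673
```

View pics/rect1.png

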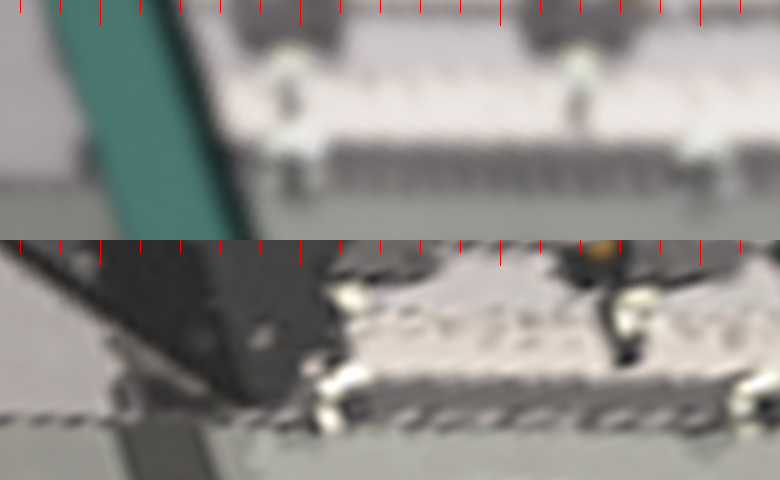

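```bash
python3 - <<'E'
from h import *
q=np.load("q.npy")
c=C["top"]; cam=-c["R"].T@c["t"]; d=cam[:2]-q[:2]; print("cam frame",np.cos(q[2])*d[0]+np.sin(q[2])*d[1],-np.sin(q[2])*d[0]+np.cos(q[2])*d[1],cam[2])
R0,R1=[rect("top",np.load(f"top{i}.npy"),q,.020,-95,-35,-70,125,4).mean(2) for i in(0,1)]
def cen(R,v0,v1,u0,u1,s):
    p=s*R[v0:v1,u0:u1].mean(0); x=np.arange(u0,u1); b=np.interp(x,[u0,u1-1],[p[:6].mean(),p[-6:].mean()]); w=np.clip(p-b,0,None); w[w<.4*w.max()]=0
    return round(125-((w*x).sum()/w.sum()+.5)/4,2), round(w.max(),1)
for nm,R,l in(("0",R0,180),("1",R1,289)):
    for v in(75,85,95,105,112): print(nm,v,"Lblade",cen(R,v,v+8,l-35,l+35,-1 if v>=85 else 1),"Rblade",cen(R,v,v+8,542,612,-1 if v>=85 else 1))
    for v in(118,124,130,136,142,148,154,160): print(nm,v,"Lptr",cen(R,v,v+8,255,340,1),"Rptr",cen(R,v,v+8,660,745,1))
E
```

```text
cam frame -0.14271150064692953 -0.025222683634766395 1.1558826977760537
0 75 Lblade (np.float64(78.9), np.float64(2.6)) Rblade (np.float64(-21.94), np.float64(8.8))
0 85 Lblade (np.float64(79.69), np.float64(61.1)) Rblade (np.float64(-19.86), np.float64(32.2))
0 95 Lblade (np.float64(79.9), np.float64(73.8)) Rblade (np.float64(-19.82), np.float64(60.3))
0 105 Lblade (np.float64(79.88), np.float64(74.3)) Rblade (np.float64(-19.46), np.float64(71.0))
0 112 Lblade (np.float64(79.95), np.float64(64.2)) Rblade (np.float64(-19.26), np.float64(66.8))
0 118 Lptr (np.float64(50.91), np.float64(12.1)) Rptr (np.float64(-54.14), np.float64(3.5))
0 124 Lptr (np.float64(50.74), np.float64(25.7)) Rptr (np.float64(-52.88), np.float64(11.3))
0 130 Lptr (np.float64(50.63), np.float64(43.1)) Rptr (np.float64(-51.89), np.float64(27.8))
0 136 Lptr (np.float64(50.46), np.float64(57.9)) Rptr (np.float64(-51.22), np.float64(47.4))
0 142 Lptr (np.float64(50.44), np.float64(71.6)) Rptr (np.float64(-50.86), np.float64(62.7))
0 148 Lptr (np.float64(50.01), np.float64(74.6)) Rptr (np.float64(-50.87), np.float64(
[... 707 characters left out ...]
at64(4.4)) Rptr (np.float64(-53.8), np.float64(2.5))
1 124 Lptr (np.float64(47.33), np.float64(14.4)) Rptr (np.float64(-52.9), np.float64(8.7))
1 130 Lptr (np.float64(49.92), np.float64(35.3)) Rptr (np.float64(-51.91), np.float64(24.7))
1 136 Lptr (np.float64(50.36), np.float64(54.8)) Rptr (np.float64(-51.22), np.float64(45.5))
1 142 Lptr (np.float64(50.39), np.float64(72.7)) Rptr (np.float64(-50.86), np.float64(63.1))
1 148 Lptr (np.float64(50.0), np.float64(77.0)) Rptr (np.float64(-50.88), np.float64(64.6))
1 154 Lptr (np.float64(48.83), np.float64(63.1)) Rptr (np.float64(-51.22), np.float64(47.1))
1 160 Lptr (np.float64(46.79), np.float64(43.8)) Rptr (np.float64(-53.13), np.float64(33.6))
```

Blade is now at ≈53.0 and the pointer at ≈50.2, corrected for its height. That leaves about 0.28 rad to wind.

{"fn": "move_arm", "kwargs": {
  "motion": [0, 0, 0.1, 0, 0, 0, 0, 0, 0, 0.1, 0, 0, 0, 0, 0, 0, 0.1, 0, 0, 0, 0, 0, 0, 0.05, 0, 0, 0, 0, 0, 0, 0, 0, 0, 0, 0, 0, 0, 0, 0, 0, 0, 0, 0, 0, 0, 0, 0, 0, 0, 0, 0, 0, 0, 0, 0, 0, 0, 0, 0, 0, 0, 0, 0]
}}

```text
time: 8.1
tool_pos: [0.4509, 0.3769, 0.0579]
ee_rot: [-3.141, -0.002, 0.948]
wrist_force: [-1.4, 4.3, 0.4]
width: 0.0552
finger_force: 30.0
```

{"fn": "move_arm", "kwargs": {
  "motion": [0, 0, 0, 0, 0, 0, 1, 0, 0, 0, 0, 0, 0, 1, 0, 0, 0, 0, 0, 0, 1, 0, 0, 0, 0, 0, 0, 1, 0, 0, 0, 0, 0, 0, 1, 0, 0, 0, 0, 0, 0, 1, 0, 0, 0, 0, 0, 0, 1, 0, 0, 0, 0, 0, -0.2, 1, 0, 0, 0, 0, 0, -0.25, 1, 0, 0, 0, 0, 0, -0.25, 1, 0, 0, 0, 0, 0, -0.25, 1, 0, 0, 0, 0, 0, -0.15, 1]
}}

```text
time: 9.1
tool_pos: [0.4517, 0.3763, 0.1709]
ee_rot: [3.14, -0.004, 0.946]
wrist_force: [0.4, 0.4, 0.5]
width: 0.094
finger_force: 0.0
```

{"fn": "move_arm", "kwargs": {
  "motion": [0, 0, 0, 0, -0.3, 0, 1, 0, 0, 0, 0, -0.3, 0, 1, 0, 0, 0, 0, -0.3, 0, 1, 0, 0, 0, 0, -0.3, 0, 1, 0, 0, 0, 0, -0.3, 0, 1, 0, 0, 0, 0, -0.3, 0, 1, 0, 0, 0.145, 0, 0, 0, 1, 0, 0, 0.145, 0, 0, 0, 1, 0, 0, 0.145, 0, 0, 0, 1, 0, 0, 0.145, 0, 0, 0, 1, 0, 0, 0.145, 0, 0, 0, 1, 0, 0, 0.145, 0, 0, 0, 1]
}}

```text
time: 10.1
tool_pos: [0.3047, 0.481, 0.1675]
ee_rot: [3.141, -0.0, 0.258]
wrist_force: [0.1, -0.0, -0.0]
width: 0.0942
finger_force: 0.0
```

```bash
cat > m.py <<'E'
from h import *
import sys
tag=sys.argv[1]; q=np.load("q.npy")
def cen(R,v0,v1,u0,u1,s):
    p=s*R[v0:v1,u0:u1].mean(0); x=np.arange(u0,u1); b=np.interp(x,[u0,u1-1],[p[:6].mean(),p[-6:].mean()]); w=np.clip(p-b,0,None); w[w<.4*w.max()]=0
    return float(round(125-((w*x).sum()/w.sum()+.5)/4,2))
L=[]
for n in("top","scene"):
    im=avg(n,10); np.save(n+tag+".npy",im); R=rect(n,im,q,.020,-95,-35,-70,125,4); L.append(R)
G=L[0].mean(2)
for v in(90,98,106,112): print(v,"L",cen(G,v,v+8,265,335,-1),"R",cen(G,v,v+8,542,612,-1))
for v in(130,136,142): print(v,"Lp",cen(G,v,v+8,255,340,1),"Rp",cen(G,v,v+8,660,745,1))
for R in L:
    for y in range(-60,125,10): cv2.line(R,(int((125-y)*4),0),(int((125-y)*4),12 if y%50 else 25),(0,0,255),1)
cv2.imwrite(f"pics/r{tag}.png",np.clip(np.vstack(L),0,255).astype(np.uint8))
E
python3 m.py 2
```

```text
90 L 50.62 R -19.95
98 L 50.47 R -19.71
106 L 50.09 R -19.39
112 L 49.95 R -19.26
130 Lp 51.01 Rp -51.96
136 Lp 50.63 Rp -51.29
142 Lp 50.48 Rp -50.87
```

View pics/r2.png

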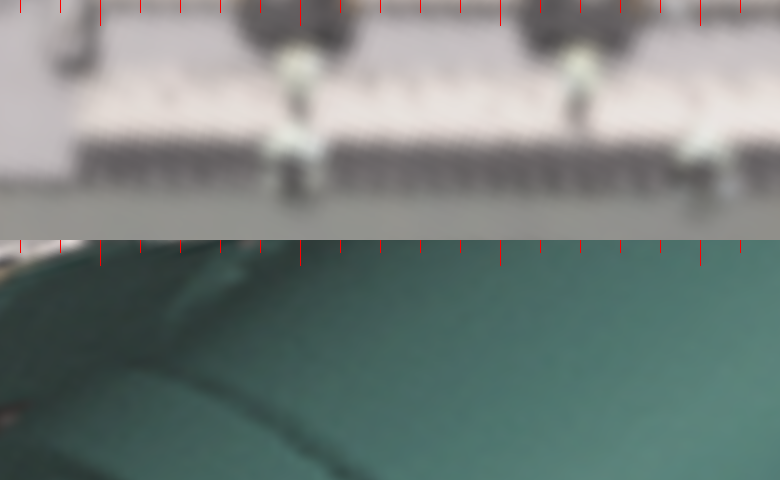

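The left blade (≈50.1) stands at its pointer (≈50.2). Next is the handle.

```bash
python3 - <<'E'
from h import *
q=np.load("q.npy"); im=np.load("top2.npy")
for z in(.068,.082):
    R=rect("top",im,q,z,-40,40,-60,20,4).mean(2); m=R<45; n,l,s,c=cv2.connectedComponentsWithStats(m.astype(np.uint8)); i=1+s[1:,4].argmax(); print(z,s[i],"x",40-(c[i][1]+.5)/4,"y",20-(c[i][0]+.5)/4)
    X=F(q,np.array([0,20-(c[i][0]+.5)/4,z*1000])/1000)[0]; print(X)
o=robot.get_obs(); a=o["ee_rot"][2]; d=X[:2]-o["tool_pos"][:2]
print(o["tool_pos"],o["ee_rot"],"shift",d@[np.cos(a),np.sin(a)],d@[np.sin(a),-np.cos(a)])
E
```

```text
0.068 [ 141   33   48  198 8434] x 6.596247332226703 y -21.264020630780173
[0.48893332 0.23106127 0.068     ]
0.082 [ 141   33   48  198 8434] x 6.594617026322027 y -21.2649395304719
[0.48893356 0.23106039 0.082     ]
[0.30469286 0.4810402  0.16750586] [-3.14151876e+00 -8.89784265e-05  2.63090532e-01] shift 0.11288988791968514 0.2892929622435723
```

{"fn": "move_arm", "kwargs": {
  "motion": [0, 0, 0, 0.113, 0.289, 0, 0.6, 0, 0, 0, 0.113, 0.289, 0, 0.6, 0, 0, 0, 0.113, 0.289, 0, 0.6, 0, 0, 0, 0.113, 0.289, 0, 0.6, 0, 0, 0, 0.113, 0.289, 0, 0.6, 0, 0, 0, 0.113, 0.289, 0, 0.6, 0, 0, 0, 0.113, 0.289, 0, 0.6, 0, 0, 0, 0.113, 0.289, 0, 0.6, 0, 0, 0, 0.113, 0.289, 0, 0.6, 0, 0, 0, 0.113, 0.289, 0, 0.6, 0, 0, 0, 0, 0, 0, 0.6, 0, 0, 0, 0, 0, 0, 0.6]
}}

```text
time: 12.1
tool_pos: [0.4896, 0.2303, 0.1674]
ee_rot: [-3.141, 0.0, 0.26]
wrist_force: [0.2, -0.2, -0.4]
width: 0.0563
finger_force: 0.0
```

```bash
python3 - <<'E'
from h import *
o=robot.get_obs(); a=o["ee_rot"][2]; d=np.array([.4889,.2311])-o["tool_pos"][:2]
print(o["tool_pos"],o["ee_rot"],o["width"],"shift",d@[np.cos(a),np.sin(a)],d@[np.sin(a),-np.cos(a)])
E
```

```text
[0.48958558 0.23026646 0.16738003] [-3.14111366e+00  2.59658878e-04  2.59954567e-01] 0.05630167226603626 shift -0.00044829286017587024 -0.0009817485586501868
```

{"fn": "move_arm", "kwargs": {
  "motion": [0, 0, 0, 0, -0.01, 0.15, 0.6, 0, 0, 0, 0, 0, 0.15, 0.6, 0, 0, 0, 0, 0, 0.15, 0.6, 0, 0, 0, 0, 0, 0.15, 0.6, 0, 0, 0, 0, 0, 0.15, 0.6, 0, 0, 0, 0, 0, 0.15, 0.6, 0, 0, 0, 0, 0, 0.15, 0.6, 0, 0, 0, 0, 0, 0.09, 0.6, 0, 0, 0, 0, 0, 0, 0.6]
}}

```text
time: 12.85
tool_pos: [0.4863, 0.2328, 0.051]
ee_rot: [-3.141, 0.005, 0.265]
wrist_force: [-0.8, 0.5, -1.0]
width: 0.0564
finger_force: 0.0
```

{"fn": "move_arm", "kwargs": {
  "motion": [0, 0, 0, 0, 0, 0, 0, 0, 0, 0, 0, 0, 0, 0, 0, 0, 0, 0, 0, 0, 0, 0, 0, 0, 0, 0, 0, 0, 0, 0, 0, 0, 0, 0, 0, 0, 0, 0, 0, 0, 0, 0, 0, 0, 0, 0, 0, 0, 0, 0, 0, 0, 0, 0, 0, 0]
}}

```text
time: 13.52
tool_pos: [0.4897, 0.2298, 0.0539]
ee_rot: [3.136, -0.0, 0.262]
wrist_force: [1.4, -7.1, 1.7]
width: 0.0122
finger_force: 30.0
```

{"fn": "move_arm", "kwargs": {
  "motion": [0, 0, 0, 0, 0.035, 0, 0, 0, 0, 0, 0, 0.035, 0, 0, 0, 0, 0, 0, 0.035, 0, 0, 0, 0, 0, 0, 0.035, 0, 0, 0, 0, 0, 0, 0.035, 0, 0, 0, 0, 0, 0, 0.035, 0, 0, 0, 0, 0, 0, 0.035, 0, 0, 0, 0, 0, 0, 0.035, 0, 0, 0, 0, 0, 0, 0.035, 0, 0, 0, 0, 0, 0, 0, 0, 0, 0, 0, 0, 0, 0, 0, 0, 0, 0, 0, 0, 0, 0, 0]
}}

```text
time: 14.52
tool_pos: [0.4961, 0.2054, 0.0539]
ee_rot: [-3.135, -0.001, 0.264]
wrist_force: [-2.5, 9.5, 1.0]
width: 0.0117
finger_force: 30.0
```

```bash
python3 - <<'E'
from h import *
q=np.load("q.npy"); L=[]
for n in("top","scene"):
    im=avg(n,10); np.save(n+"3.npy",im)
    R=rect(n,im,q,.020,-95,-35,-80,115,4)
    for y in range(-70,115,10): cv2.line(R,(int((115-y)*4),0),(int((115-y)*4),12 if y%50 else 25),(0,0,255),1)
    L.append(R)
cv2.imwrite("pics/r3.png",np.clip(np.vstack(L),0,255).astype(np.uint8))
o=robot.get_obs(); d=o["tool_pos"][:2]-[.4897,.2298]
print(o["time"],o["tool_pos"],o["ee_rot"],o["wrist_force"],"pull",-(d@[-np.sin(q[2]),np.cos(q[2])]))
E
```

```text
15.5167 [0.49604996 0.20548388 0.05386719] [-3.13463076e+00 -8.29649957e-04  2.64046916e-01] [-2.2789044   9.38622969  1.30309836] pull 0.025130488996941723
```

View pics/r3.png

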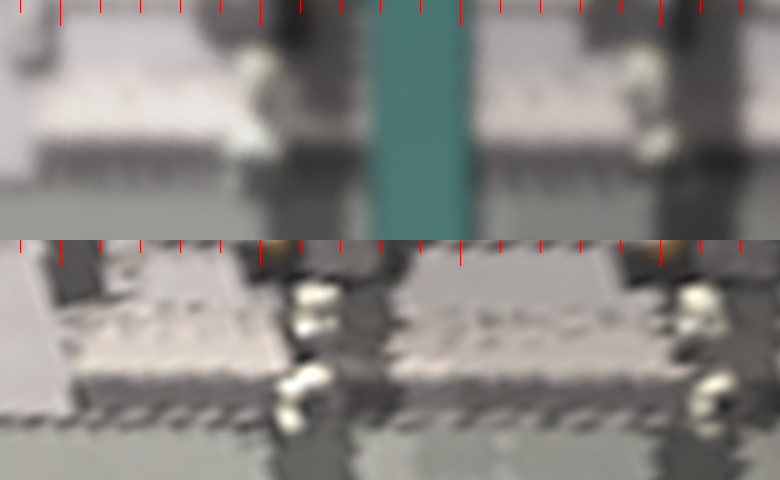

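The scene view, using the aligned left pair as reference, shows about 5.8 mm still to go on the right. The tool reading agrees, with 25.1 of about 31.4 mm drawn. The arm yields under the springs, so I'll command a little more.

{"fn": "move_arm", "kwargs": {
  "motion": [0, 0, 0, 0, 0.02, 0, 0, 0, 0, 0, 0, 0.02, 0, 0, 0, 0, 0, 0, 0.02, 0, 0, 0, 0, 0, 0, 0.003, 0, 0, 0, 0, 0, 0, 0, 0, 0, 0, 0, 0, 0, 0, 0, 0, 0, 0, 0, 0, 0, 0, 0, 0, 0, 0, 0, 0, 0, 0]
}}

```text
time: 16.18
tool_pos: [0.4976, 0.1998, 0.0539]
ee_rot: [-3.134, -0.001, 0.264]
wrist_force: [-3.2, 9.2, 1.3]
width: 0.0121
finger_force: 30.1
```

```bash
python3 - <<'E'
from h import *
q=np.load("q.npy"); L=[]
o=robot.get_obs(); d=o["tool_pos"][:2]-[.4897,.2298]
print(o["time"],o["tool_pos"],o["ee_rot"],o["wrist_force"],"pull",-(d@[-np.sin(q[2]),np.cos(q[2])]))
f={n:avg(n,10) for n in("top","scene")}
R=lambda n,im:rect(n,im,q,.020,-95,-35,-80,115,4).astype(np.float32)
for n in f:
    a=R(n,f[n]); b=R(n,np.load(n+"3.npy"))
    # bead shift since previous picture, by template matching
    v0,v1,u0,u1=(40,95,615,670) if n=="top" else (35,100,675,735)
    m=cv2.matchTemplate(a[v0-4:v1+4,u0-50:u1+50],b[v0:v1,u0:u1],cv2.TM_CCOEFF_NORMED); _,s,_,p=cv2.minMaxLoc(m); print(n,"bead moved mm",(p[0]-50)/4,s)
    for y in range(-70,115,10): cv2.line(a,(int((115-y)*4),0),(int((115-y)*4),12 if y%50 else 25),(0,0,255),1)
    L.append(a)
cv2.imwrite("pics/r4.png",np.clip(np.vstack(L),0,255).astype(np.uint8))
E
```

```text
16.1833 [0.49758378 0.1998013  0.05391649] [-3.13386534e+00 -8.86786391e-04  2.64182082e-01] [-3.22863893  9.16088627  1.25640785] pull 0.031016432079184277
top bead moved mm 6.5 0.9859405159950256
scene bead moved mm 6.75 0.9377919435501099
```

View pics/r4.png

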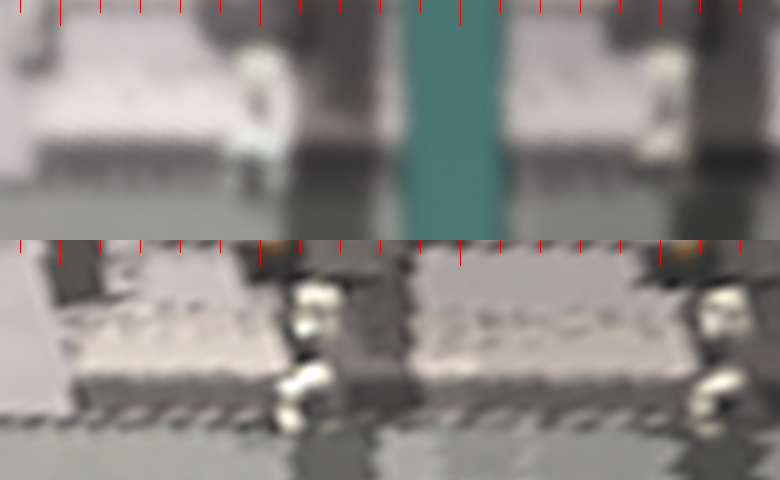

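Both views show the right blade now sitting over its pointer: in the scene view the bead-to-pointer offset is ≈10 px against ≈11 px for the aligned left pair. The wrist force is about 9.7 N and the grip is held. I'm handing in.

```bash
python3 -c "
from bench import robot
print(robot.close_job())"
```

```text
the job is handed in; nothing more can be done
None
```

I handed the job in with the left jaw wound to its pointer by the handwheel and the right jaw drawn back about 31 mm to its pointer, still held by the handle; by the camera images each blade is within about 1 mm of its pointer, but the hand-in gave no verdict.

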